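# Slide the press mould onto the cold plate and hold the plunger ready over it

## Robot

A 6-joint arm with a two-finger parallel gripper is mounted at the origin on the work surface. World frame = base frame: x ahead of the robot, y to its left, z up, the work surface at z = 0. Lengths are in m, angles in rad, forces in N, time in s.
With the tool pointing down it reaches from about 0.4 to 0.825 m from the base axis. Payload 7 kg.
Tool frame: the origin (TCP) lies midway between the tips of the shut fingers; the grasp point (between the pads) lies 19 mm behind it; z points along the fingers, x is the direction in which the jaws open and shut, and the axes are right-handed (so a half turn about z gives the same grasp; the last joint's range is limited). The gripper opens to 88 mm and grips with 3 to 60 N. Pads are 19 mm wide; open, the fingers measure 130 mm over their backs; the gripper's body (78 mm by 193 mm) begins 47 mm behind the grasp point.
Start: joints at [1.494, 0.359, 0.012, 0, -1.224, -0.288], TCP at [0.241, 0.631, 0.191] pointing down, gripper open.
Joint ranges: [-3.07, 3.07], [-1.43, 2.12], [-1.02, 1.25], [-3.03, 1.67], [-3.05, -0], [-3.03, 3.03]. Speed limits (rad/s): [2.39, 2.39, 3.01, 3.14, 3.14, 3.14].

## Interface

Orientations are given as [roll, pitch, yaw] about the fixed x, y, z axes, in that order (R = Rz(yaw) Ry(pitch) Rx(roll)).
In Python, from station import status, eyes, workorder gives the robot as it stands.
- The arm moves only by the shell command python3 -m jog 'ROWS' [OPENING] [FORCE]. ROWS is JSON, a list of rows, each a list of 6 numbers: the shift along the world's x, y, z in mm, then the turn, a rotation vector about the world's x, y, z in rad. A call has 1 to 12 rows; each row shifts and turns the pose as measured when the row begins; what a row does not reach is not made up. A row lasts 1/10 s, in which the tool goes at most 50 mm and 8.59 degrees, less where a joint would pass 70% of its speed; a pose out of reach is approached as far as the arm can. A call with a gripper value outside its range is refused whole. OPENING is the opening, from 0 (shut) to 1 (fully open), set as the call begins (- or left out, the last holds). The fingers move at their own pace and stop on an object; FORCE is the grip in N (left out, the last holds). Time passes only in rows, so rows that do not move let the fingers close. It gives the time, the measured TCP pose, the force and the opening at its end, in the units of the state.
- status.get_state(): the state, without advancing time (a new reading comes with each control period).
- eyes.grab_frame(name): name is "scene" or "side" or "wrist"; returns the picture (400x640x3 uint8, blue, green, red); there is no depth.
- eyes.calibration(name): a dict with "camera_matrix" (3x3 intrinsics, pixels), "cam_to_world" (4x4, takes a point from camera to world coordinates); the wrist camera has in their place "hand_eye" (4x4, takes a point from camera to tool coordinates, whose origin is the TCP and whose axes are the tool frame's). Camera axes: x right, y up, looking along -z (the intrinsics and any distortion apply to the point x, -y, -z); pixel columns grow to the right and rows downward; lengths in m; the calibration is good to about 2 mm. A picture is of the moment at which its call begins: read the wrist's pose just before it. calibration takes no time and is no camera call.
- workorder.job_done(): hands the job in, once; it reports no verdict.
The state is a dict: "t": time; "q": joint angles; "qd": joint speeds; "joint_efforts": joint torques, N m; "eef_pos": TCP position; "ee_rot": TCP orientation; "force": force on the tool from outside, world axes, zero at the start; "moment": the same for the moment, N m; "width": finger opening in m.
Only numpy, scipy, OpenCV 4.12 (cv2) and the standard library are available. Lean on these libraries where they do the work, as an engineer would, in place of code of your own. Each camera call takes 0.05 s, during which the arm holds its last target. There are 200 camera calls.

## Task

Get the glass press ready: slide the graphite mould along the bench, without lifting it, until it sits centred and square on the copper cold plate, and let go of it. Then take the rectangular plunger (pale wooden grip) out of its block, carry it over the rack of glass rods, and finish still holding it upright and still, centred and square over the mould's recess with its nose about a centimetre above the mould and touching nothing. Leave the round plunger and the rods where they are.

Things in the scene. Friction and masses are not known exactly. Their poses are not given: they have to be found in the camera images.
- plate: Copper cold plate, 160 (its x) x 120 (its y) mm, let into the bench flush with its top, so things slide freely onto it. Fixed. Origin: its centre, on the bench top. It lies on the robot's left.
- mould_mid (a point): Dark grey graphite mould, a loose slab 130 (x) x 90 (y) x 25 (z) mm, about 0.45 kg, flat on the bench on the robot's left, farther left than the plate. This point: the slab's centre, half-way up (12.5 mm above the bench). x runs along its length, away from the red tab; z is up. Square on the plate: long side along the plate's long side, either way round.
- mould_tab (a point): Red upright tab fixed on the mould's top near its -x end, a handle to slide it by: 12 mm thick (along the mould's x), 36 mm wide (along y), standing from the slab's top at 25 mm to 80 mm above the bench. This point: on the tab's centre line, 56 mm above the bench, 45 mm from the slab's centre towards -x. Axes as the mould's.
- mould_recess (a point): Centre of the mouth of the rectangular recess in the mould's top face, at the height of that face (25 mm above the bench), 20 mm from the slab's centre towards +x. The recess is 56 (x) x 42 (y) mm and 15 mm deep. Axes as the mould's.
- plunger_grip (a point): Loose rectangular plunger, 0.3 kg, 120 mm tall, upright in its block: its pale wooden grip, 26 (x) x 24 (y) x 70 mm, is on top; below come a thin steel stem, a brass rectangular flange 66 x 52 x 8 mm and the brass nose. This point: on the axis, 88 mm above the underside of the nose, 32 mm below the grip's top. z is up; x along the nose's length.
- plunger_nose (a point): Centre of the flat underside of the rectangular plunger's nose (44 (x) x 30 (y) x 20 mm, below the flange), on its axis, 88 mm straight below plunger_grip. Axes as the plunger's.
- block_a: Wooden parking block of the rectangular plunger, 100 x 80 x 35 mm, fixed. The flange rests on its top; the nose hangs in its rectangular hole with 4 mm play all round and lifts straight out. Origin: centre of its underside. The two blocks stand on the robot's right, one nearer and one farther, in either order.
- block_b: Wooden parking block of the round plunger, same size, with a round hole. Fixed. Origin: centre of its underside.
- round_plunger_grip (a point): The other plunger, not wanted: the same grip in black plastic, with a round brass flange 66 mm across and a round nose. Loose in its block. This point: on its axis, 32 mm below its top.
- rack: Dark steel rod rack, fixed, standing between the blocks and the plate: two uprights 220 mm apart along its x, 84 mm wide (y), 97 mm high with their teeth. Origin: centre of its footprint, on the bench. The rods lie along its x.
- rod_orange_center (a point): Orange glass rod, 10 mm thick, 320 mm long, loose on the rack, its top 95 mm above the bench. This point: its centre; the rod lies along the rack's x.
- rod_green_center (a point): Green glass rod, the same, the middle one. Its centre.
- rod_amber_center (a point): Amber glass rod, the same. Its centre.
There are look-alikes about, which are no part of the job. What is shaped like the part that bears plunger_grip but blue or turquoise is not meant. Of the things that look like the part that bears mould_mid, the larger one is meant.

How it is judged:
By the outcome, as a careful person would: the job done as asked, in the order asked, and still so for the second after the job is handed in, while the arm keeps its last pose, push and grip.
It also fails if it takes over 64 s, if anything falls off the work surface, if the arm or the gripper's body presses on something with over 40 N, if the wrist force passes 120 N, or if a joint passes its speed limit or range.

## Working session

There is one attempt and no reset: what is moved stays moved. The work goes in short steps, Python scripts to look and compute and a shell command to move; the robot and the scene stay as the last step left them, time stands still between calls to the robot, and variables do not carry over. Pictures are saved under pics/ and viewed, about 8 in all and at most 12, crops included, and the job is handed in when it is done.

```bash
mkdir -p pics; cat > h.py <<'E'
import numpy as np, cv2
from station import status, eyes, workorder
from scipy.spatial.transform import Rotation as R
def T_wrist():
    s=status.get_state(); T=np.eye(4); T[:3,:3]=R.from_euler('xyz',s['ee_rot']).as_matrix(); T[:3,3]=s['eef_pos']; return T
def grab(name,fn=None):
    c=eyes.calibration(name); M=T_wrist()@np.array(c['hand_eye']) if name=='wrist' else np.array(c['cam_to_world'])
    im=eyes.grab_frame(name); 
    if fn: cv2.imwrite('pics/'+fn+'.png',im); np.savez('pics/'+fn,M=M,K=np.array(c['camera_matrix']),d=np.array(c.get('distortion',c.get('dist_coeffs',np.zeros(5)))).ravel())
    return im
def load(fn): z=np.load('pics/'+fn+'.npz'); return z['M'],z['K'],z['d']
def p2w(fn,px,z):
    M,K,d=load(fn); u=cv2.undistortPoints(np.array(px,float).reshape(-1,1,2),K,d).reshape(-1,2)
    r=np.c_[u[:,0],-u[:,1],-np.ones(len(u))]@M[:3,:3].T; o=M[:3,3]
    return o+r*((np.broadcast_to(z,len(u))-o[2])/r[:,2])[:,None]
def w2p(fn,P):
    M,K,d=load(fn); c=(np.array(P,float).reshape(-1,3)-M[:3,3])@M[:3,:3]
    return cv2.projectPoints(c*[1,-1,-1],np.zeros(3),np.zeros(3),K,d)[0].reshape(-1,2)
E
python3 - <<'E'
from h import *
for n in ('scene','side','wrist'):
    c=eyes.calibration(n); print(n,{k:np.round(v,3).tolist() for k,v in c.items() if not isinstance(v,str)})
    grab(n,n+'0')
print(status.get_state())
E
```

```text
scene {'camera_matrix': [[417.631, 0.0, 315.712], [0.0, 417.631, 202.239], [0.0, 0.0, 1.0]], 'cam_to_world': [[0.17, -0.629, 0.758, 1.248], [0.985, 0.122, -0.119, -0.09], [-0.018, 0.767, 0.641, 0.695], [0.0, 0.0, 0.0, 1.0]]}
side {'camera_matrix': [[498.804, 0.0, 328.355], [0.0, 498.804, 201.939], [0.0, 0.0, 1.0]], 'cam_to_world': [[0.725, 0.425, -0.542, -0.046], [-0.689, 0.443, -0.574, -0.608], [-0.004, 0.789, 0.615, 0.753], [0.0, 0.0, 0.0, 1.0]]}
wrist {'camera_matrix': [[291.745, 0.0, 325.193], [0.0, 291.745, 203.643], [0.0, 0.0, 1.0]], 'hand_eye': [[1.0, 0.0, -0.001, 0.001], [0.0, -0.953, -0.304, -0.082], [-0.001, 0.304, -0.953, -0.195], [0.0, 0.0, 0.0, 1.0]]}
{'t': 0.15, 'q': array([ 1.49412077e+00,  3.59204359e-01,  1.12985246e-02, -2.37228448e-04,
       -1.22410687e+00, -2.88104907e-01]), 'qd': array([ 0.0024445 , -0.00307455,  0.00312142,  0.00247038,  0.00043872,
       -0.00046094]), 'joint_efforts': array([-1.20043140e-03, -5.83277392e+01,  2.93288523e+01,  7.00123608e+00,
        8.75873870e-03, -1.14353900e-04]), 'eef_pos': array([0.24068849, 0.63020103, 0.18996543]), 'ee_rot': array([-3.14146086e+00, -1.22962097e-03, -1.93565761e+00]), 'force': array([ 0.0153291 , -0.13471867, -0.39601316]), 'moment': array([ 0.06021226, -0.00797993, -0.03147488]), 'width': 0.08757249742741242}
```

View pics/scene0.png

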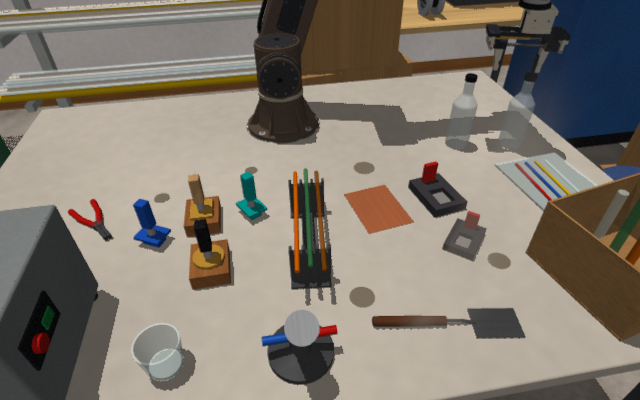

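View pics/wrist0.png

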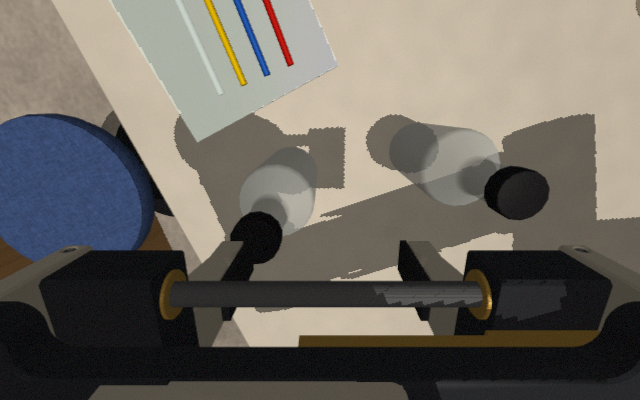

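The scene picture shows two mould-like slabs: a dark one with a red tab at (437,192) and a lighter, smaller one at (465,238). The dark, larger one fits. There are four plunger-like things: pale grip (198,195), black (205,240), blue (148,222) and turquoise (250,190). The pale one in its block is meant. The wrist view shows bottles near the gripper at (265,210) and (460,180). Next is an enlarged crop to confirm.

```bash
python3 - <<'E'
import cv2,numpy as np
a=cv2.imread('pics/scene0.png')
b=cv2.resize(a[150:270,335:495],None,fx=5,fy=5,interpolation=cv2.INTER_CUBIC)
cv2.imwrite('pics/c1.png',b)
b=cv2.resize(a[160:300,170:357],None,fx=4.25,fy=4.25,interpolation=cv2.INTER_CUBIC)
cv2.imwrite('pics/c2.png',b)
E
```

```text
(no output)
```

View pics/c1.png

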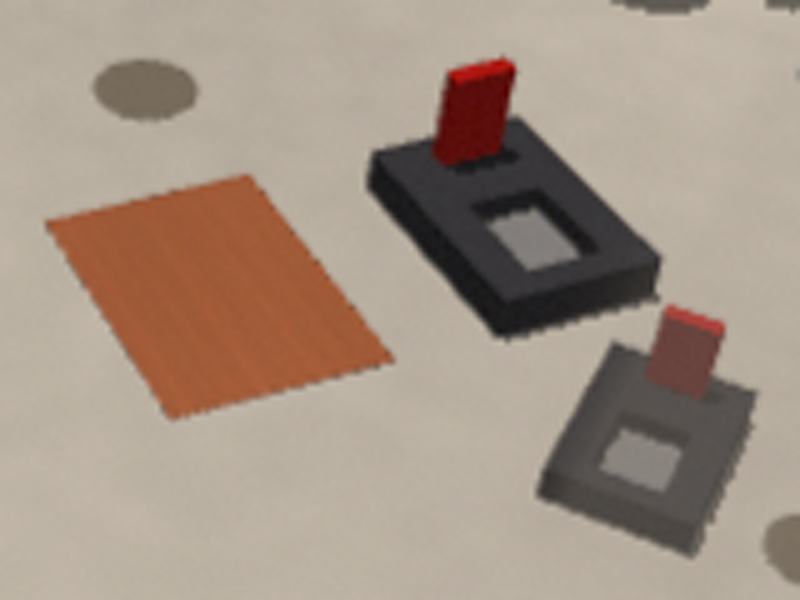

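View pics/c2.png

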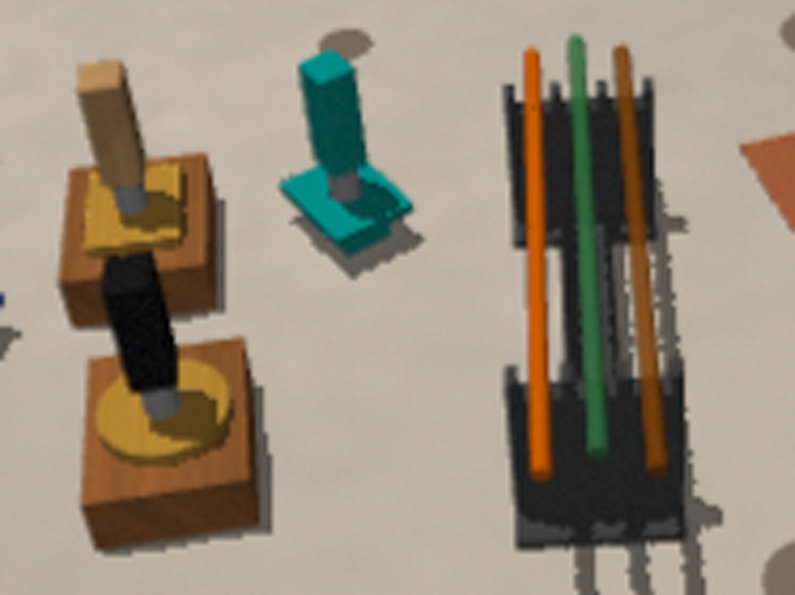

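The crops confirm it. In c1 the mould top corners are (373,152), (518,120), (658,258) and (505,303), the tab is at (475,110), and the lighter look-alike is clearly smaller. In c2 the pale-gripped plunger has a rectangular flange with corners (92,168), (180,163), (184,240) and (84,250). The black one has a round flange.

```bash
cat >> h.py <<'E'
def fit(P,L,W):
    # P: corners (n x3) in order of a rectangle; -> centre, yaw of long axis
    P=P[:,:2]; c=P.mean(0); e=[P[(i+1)%4]-P[i] for i in range(4)]
    print('  sides mm',[round(np.linalg.norm(x)*1e3) for x in e])
    a=(e[0]-e[2]); b=(e[1]-e[3])
    if np.linalg.norm(a)>np.linalg.norm(b): a,b=b,a
    return c.round(4), np.degrees(np.arctan2(b[1],b[0])).round(2), (np.degrees(np.arctan2(a[1],a[0]))).round(2)
E
python3 - <<'E'
from h import *
f=lambda a,s,ox,oy:(np.array(a,float)+.5)/s-.5+[ox,oy]
A=lambda a:f(a,5,335,150); B=lambda a:f(a,4.25,170,160)
print('plate',fit(p2w('scene0',A([(47,224),(250,176),(394,360),(174,417)]),0),160,120))
print('mould',fit(p2w('scene0',A([(373,152),(518,120),(658,258),(505,303)]),.025),130,90))
print('tabtop',p2w('scene0',A([(450,74),(510,62),(515,66),(447,82)]),.08).mean(0))
print('small',fit(p2w('scene0',A([(612,346),(757,393),(702,530),(545,480)]),.02),1,1))
print('flange',fit(p2w('scene0',B([(92,168),(180,163),(184,240),(84,250)]),.043),66,52))
print('blkA',fit(p2w('scene0',B([(70,170),(205,155),(217,275),(62,287)]),.035),100,80))
print('gripTop',p2w('scene0',B([(78,66),(121,62),(126,88),(80,94)]),.135))
print('blkB',fit(p2w('scene0',B([(90,358),(243,340),(258,482),(82,504)]),.035),100,80))
print('rgripTop',p2w('scene0',B([(130,272)]),.135))
print('rods',p2w('scene0',B([(532,52),(540,476),(576,40),(598,454),(622,50),(656,470)]),.09))
print('turq',p2w('scene0',B([(327,65)]),.12))
E
```

```text
sides mm [119, 157, 117, 157]
plate (array([0.4764, 0.1902]), np.float64(9.57), np.float64(99.24))
  sides mm [87, 125, 89, 130]
mould (array([0.4693, 0.348 ]), np.float64(9.83), np.float64(99.89))
tabtop [0.42595885 0.33954418 0.08      ]
  sides mm [67, 99, 68, 102]
small (array([0.6348, 0.3493]), np.float64(-40.47), np.float64(51.64))
  sides mm [51, 69, 54, 72]
flange (array([ 0.4446, -0.2432]), np.float64(1.26), np.float64(86.04))
  sides mm [79, 108, 84, 103]
blkA (array([ 0.4488, -0.2426]), np.float64(2.62), np.float64(87.41))
gripTop [[ 0.43489883 -0.25628953  0.135     ]
 [ 0.43567838 -0.2335345   0.135     ]
 [ 0.46019125 -0.22988473  0.135     ]
 [ 0.46086942 -0.25367862  0.135     ]]
  sides mm [79, 100, 84, 100]
blkB (array([ 0.6074, -0.2222]), np.float64(2.34), np.float64(88.8))
rgripTop [[ 0.60746003 -0.22203705  0.135     ]]
rods [[ 0.40712109 -0.00829552  0.09      ]
 [ 0.72709789 -0.04727887  0.09      ]
 [ 0.40018885  0.0187216   0.09      ]
 [ 0.71917331 -0.01991013  0.09      ]
 [ 0.41536309  0.04354672  0.09      ]
 [ 0.73321099  0.00394488  0.09      ]]
turq [[ 0.43900709 -0.12493916  0.12      ]]
```

```bash
python3 - <<'E'
from h import *
print(p2w('scene0',[(460,146),(517,150)],0))
from scipy.optimize import least_squares
for s,w in (((470,78),(515,192)),((530,78),(257,237))):
    r=least_squares(lambda P:np.r_[w2p('scene0',P)[0]-s,w2p('wrist0',P)[0]-w],[.25,.6,.15]); print(r.x,r.cost)
E
python3 -m jog '[[0,0,45,0,0,0],[0,0,45,0,0,0]]' 1
```

```text
[[0.24617677 0.51834359 0.        ]
 [0.30055867 0.67486043 0.        ]]
[0.23101375 0.50800497 0.21244201] 0.06801028808690152
[0.25920415 0.66940695 0.20922874] 0.33376121302518447
t: 0.35
eef_pos: [0.2393, 0.6259, 0.2734]
ee_rot: [-3.14, -0.016, -1.936]
force: [0.8, 1.8, 1.4]
width: 0.0875
```

```bash
python3 -m jog '[[30,-38,0,0,0,-0.14],[30,-38,0,0,0,-0.14],[30,-38,0,0,0,-0.14],[30,-38,0,0,0,-0.14],[30,-38,0,0,0,-0.14],[30,-38,-20,0,0,-0.14],[20,-34,-30,0,0,-0.14],[0,-25,-35,0,0,-0.05],[0,0,0,0,0,0],[0,0,0,0,0,0]]' 1
```

```text
t: 1.35
eef_pos: [0.4419, 0.3323, 0.193]
ee_rot: [-3.142, -0.007, -3.007]
force: [0.2, 0.8, 0.2]
width: 0.0879
```

```bash
python3 - <<'E'
from h import *
print(status.get_state()['eef_pos'],status.get_state()['ee_rot'])
grab('wrist','w1')
E
```

```text
[0.44188336 0.33234741 0.19299424] [-3.14156703 -0.00674446 -3.00714556]
```

View pics/w1.png

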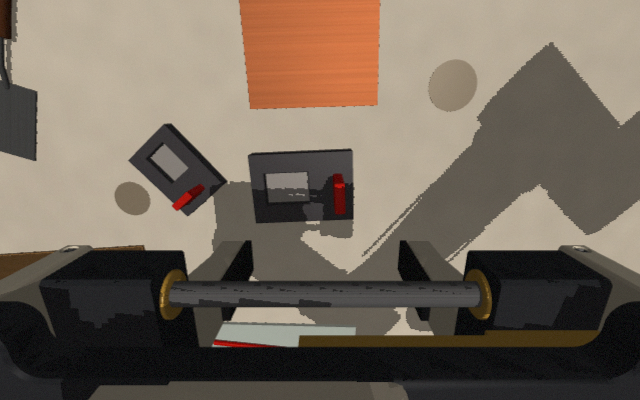

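```bash
python3 - <<'E'
from h import *
a=cv2.imread('pics/w1.png')
print('plate corners far edge',p2w('w1',[(249.5,108.5),(378,105),(380,0)],0))
P=p2w('w1',[(250,160),(352.5,154),(354,219.5),(256,221.5)],.025); print(P,fit(P,1,1))
# predicted from scene estimate
c=np.array([.4693,.348]); y=np.radians(9.8); u=np.array([np.cos(y),np.sin(y)]); v=np.array([-u[1],u[0]])
cor=[np.r_[c+s*.065*u+t*.045*v,.025] for s,t in((1,-1),(-1,-1),(-1,1),(1,1))]
print(w2p('w1',cor).round(1)); print(w2p('w1',[np.r_[c-.045*u+t*.018*v,z] for z in(.025,.08) for t in (-1,1)]).round(1))
h=cv2.cvtColor(a,cv2.COLOR_BGR2HSV); m=((h[...,1]>170)&((h[...,0]<6)|(h[...,0]>174)))[160:235,315:365]
ys,xs=np.nonzero(m); print('red',xs.min()+315,xs.max()+315,ys.min()+160,ys.max()+160)
b=cv2.resize(a[135:235,235:370],None,fx=5.5,fy=5.5,interpolation=cv2.INTER_CUBIC); cv2.imwrite('pics/c3.png',b)
E
```

```text
plate corners far edge [[0.54531677 0.25921764 0.        ]
 [0.38532313 0.23335297 0.        ]
 [0.4044614  0.12123907 0.        ]]
  sides mm [127, 87, 130, 82]
[[0.5353506  0.31945777 0.025     ]
 [0.41021781 0.29519818 0.025     ]
 [0.39420725 0.38043608 0.025     ]
 [0.52283319 0.40029136 0.025     ]] (array([0.4657, 0.3488]), np.float64(-170.14), np.float64(99.75))
[[245.6 155.6]
 [350.7 151.6]
 [351.4 219.8]
 [253.7 223.4]]
[[335.1 173.7]
 [335.8 200.9]
 [337.1 184.1]
 [337.9 215.4]]
red 333 345 174 214
```

View pics/c3.png

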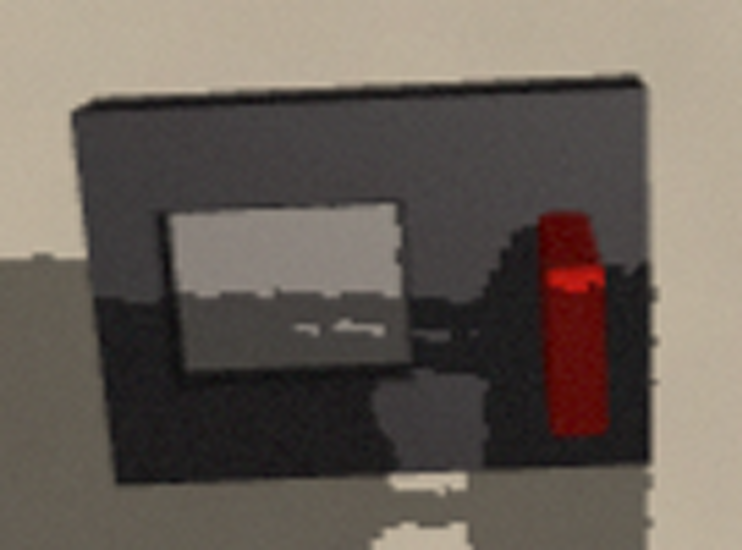

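c3 shows the mould's top-face corners at (76,114), (646,88), (650,464) and (116,484), and the tab top centred at (578,352).

```bash
python3 - <<'E'
from h import *
f=lambda a:(np.array(a,float)+.5)/5.5-.5+[235,135]
P=p2w('w1',f([(76,114),(646,88),(650,464),(116,484)]),.025); print(fit(P,1,1))
print(p2w('w1',f([(578,352)]),.08)); Q=p2w('w1',f([(168,213),(402,204),(410,365),(184,374)]),.025);print('recess',fit(Q,1,1))
E
```

```text
sides mm [128, 90, 129, 89]
(array([0.467 , 0.3467]), np.float64(-169.98), np.float64(99.63))
[[0.42283656 0.33842203 0.08      ]]
  sides mm [54, 39, 54, 39]
recess (array([0.4859, 0.3482]), np.float64(-170.11), np.float64(99.59))
```

```bash
python3 -m jog '[[-10,4,-10,0,0.007,0.02],[-8,3,-25,0,0,0.018],[0,0,-30,0,0,0],[0,0,-30,0,0,0],[0,0,-30,0,0,0],[0,0,-22,0,0,0],[0,0,0,0,0,0],[0,0,0,0,0,0]]' 1
```

```text
t: 2.2
eef_pos: [0.4191, 0.3523, 0.0444]
ee_rot: [3.131, -0.008, -2.947]
force: [-0.0, -0.2, 0.9]
width: 0.0875
```

```bash
python3 -m jog '[[4,-13,-4,-0.009,-0.010,-0.022],[0,0,-3,0,0,0],[0,0,0,0,0,0]]' 1
```

```text
t: 2.5
eef_pos: [0.4241, 0.3409, 0.04]
ee_rot: [3.139, 0.004, -2.968]
force: [-0.2, -0.7, 1.9]
width: 0.0876
```

Good; close on the tab.

```bash
python3 -m jog '[[0,-2,-2,0,0,0],[0,0,0,0,0,0],[0,0,0,0,0,0],[0,0,0,0,0,0],[0,0,0,0,0,0],[0,0,0,0,0,0],[0,0,0,0,0,0]]' 0 25
```

```text
t: 3.2
eef_pos: [0.4251, 0.3395, 0.0398]
ee_rot: [3.137, 0.007, -2.969]
force: [-0.3, 0.4, 0.0]
width: 0.0374
```

```bash
python3 -m jog '[[0,0,0,0,0,0],[0,0,0,0,0,0],[0,0,0,0,0,0],[0,0,0,0,0,0],[0,0,0,0,0,0]]' 0 25
```

```text
t: 3.7
eef_pos: [0.425, 0.3395, 0.0397]
ee_rot: [3.137, 0.006, -2.969]
force: [0.3, -0.1, -0.5]
width: 0.0118
```

```bash
python3 -m jog '[[1,-12,0,0,0,0],[1,-25,0,0,0,0],[1,-25,0,0,0,0],[1,-25,0,0,0,0],[1,-25,0,0,0,0],[1,-22,0,0,0,0],[0,-10,0,0,0,0],[0,0,0,0,0,0],[0,0,0,0,0,0]]'
```

```text
t: 4.6
eef_pos: [0.431, 0.1913, 0.0396]
ee_rot: [3.132, 0.01, -2.967]
force: [-0.1, 1.6, -1.0]
width: 0.0116
```

```bash
python3 -m jog '[[0,-4,0,0,0,-0.002],[0,-3,0,0,0,0],[0,0,0,0,0,0],[0,0,0,0,0,0]]'; python3 - <<'E'
from h import *
grab('wrist','w2'); s=grab('scene','s2')
b=cv2.resize(s[150:270,335:495],None,fx=5,fy=5,interpolation=cv2.INTER_CUBIC)
c=cv2.imread('pics/w2.png')
cv2.imwrite('pics/c4.png',np.vstack([cv2.resize(c[:,:],(720,450))[:300], b[:300,:720]]))
E
```

```text
t: 5.0
eef_pos: [0.4314, 0.1858, 0.0396]
ee_rot: [3.132, 0.01, -2.967]
force: [0.2, -1.2, 1.5]
width: 0.0115
```

View pics/c4.png

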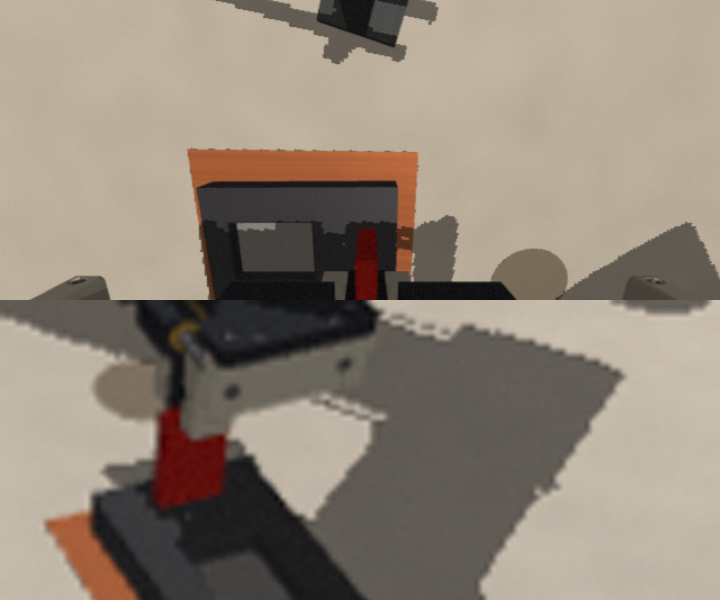

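```bash
python3 - <<'E'
from h import *
f=lambda a:(np.array(a,float)+.5)/1.125-.5
A=p2w('w2',f([(188,150),(417,152)]),0); B=p2w('w2',f([(198,191),(397,187)]),.025); D=p2w('w2',f([(236,223),(313,222)]),.025)
for X,L,n in((A,.06,'plate'),(B,.045,'mould'),(D,.021,'recess')):
    d=X[0]-X[1]; yaw=np.arctan2(d[1],d[0]); c=X.mean(0)[:2]+L*np.array([-np.sin(yaw),np.cos(yaw)]); print(n,np.linalg.norm(d),np.degrees(yaw),c)
s=cv2.imread('pics/s2.png'); b=cv2.resize(s[165:265,335:465],None,fx=6,fy=6,interpolation=cv2.INTER_CUBIC)
w=cv2.imread('pics/w2.png'); 
cv2.imwrite('pics/c5.png',b)
E
```

```text
plate 0.15950388529277282 9.547667850450006 [0.47555532 0.18781664]
mould 0.12860737652180296 11.256107485740827 [0.47279207 0.19423012]
recess 0.05148026353406918 10.925613954847389 [0.48997897 0.19584199]
```

View pics/c5.png

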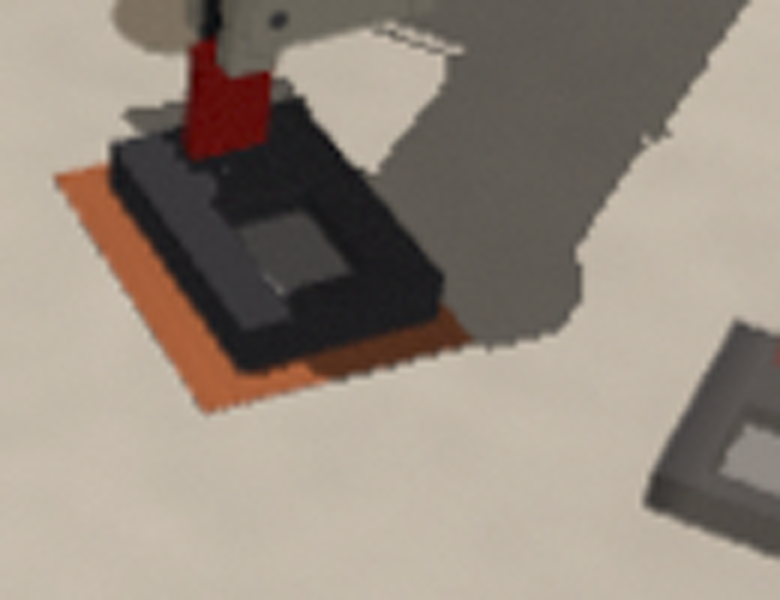

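```bash
python3 - <<'E'
from h import *
f=lambda a:(np.array(a,float)+.5)/6-.5+[335,165]
a,b,c=p2w('scene0',f([(55,178),(208,412),(470,340)]),0)[:,:2]; print('plate',(a+c)/2,np.degrees(np.arctan2(*(b-a)[::-1])))
a,b,c=p2w('scene0',f([(113,185),(245,373),(438,318)]),0)[:,:2]; print('mould base',np.linalg.norm(b-a),np.linalg.norm(c-b),(a+c)/2,np.degrees(np.arctan2(*(b-a)[::-1])))
print('mould top',fit(p2w('scene0',f([(113,147),(300,97),(442,278),(241,332)]),.025),1,1))
E
```

```text
plate [0.47558168 0.18924486] 9.741931312504878
mould base 0.12938838737212152 0.08858418460455132 [0.47280547 0.19708152] 10.426718962351293
  sides mm [91, 130, 90, 127]
mould top (array([0.4759, 0.1949]), np.float64(9.37), np.float64(101.1))
```

```bash
python3 -m jog '[[1,-3,0,0,0,-0.007],[1,-3,0,0,0,-0.007],[0,0,0,0,0,0],[0,0,0,0,0,0]]'
```

```text
t: 5.5
eef_pos: [0.4337, 0.1802, 0.0396]
ee_rot: [3.131, 0.011, -2.982]
force: [-1.6, 1.5, 0.2]
width: 0.0112
```

Release and rise, then check from above with a clear view.

```bash
python3 -m jog '[[0,0,0,0,0,0],[0,0,0,0,0,0],[0,0,0,0,0,0],[0,0,0,0,0,0],[0,0,0,0,0,0]]' 1; python3 -m jog '[[0,0,15,0,0,0],[0,0,30,0,0,0],[0,0,40,0,0,0],[0,0,40,0,0,0],[0,0,40,0,0,0],[0,0,20,0,0,0],[0,0,0,0,0,0],[0,0,0,0,0,0]]' 1; python3 - <<'E'
from h import *
print(status.get_state()['eef_pos'],status.get_state()['ee_rot'])
w=grab('wrist','w3'); cv2.imwrite('pics/c6.png',cv2.resize(w[70:270,200:440],None,fx=3.3,fy=3,interpolation=cv2.INTER_CUBIC))
E
```

```text
t: 6.0
eef_pos: [0.4339, 0.1798, 0.0399]
ee_rot: [3.131, 0.011, -2.982]
force: [0.1, -0.5, -0.4]
width: 0.0455
t: 6.8
eef_pos: [0.4316, 0.1773, 0.2317]
ee_rot: [3.133, 0.009, -2.983]
force: [-0.4, -0.2, 0.3]
width: 0.0879
[0.43162705 0.17725235 0.23170626] [ 3.13329474  0.00878918 -2.98286196]
```

View pics/c6.png

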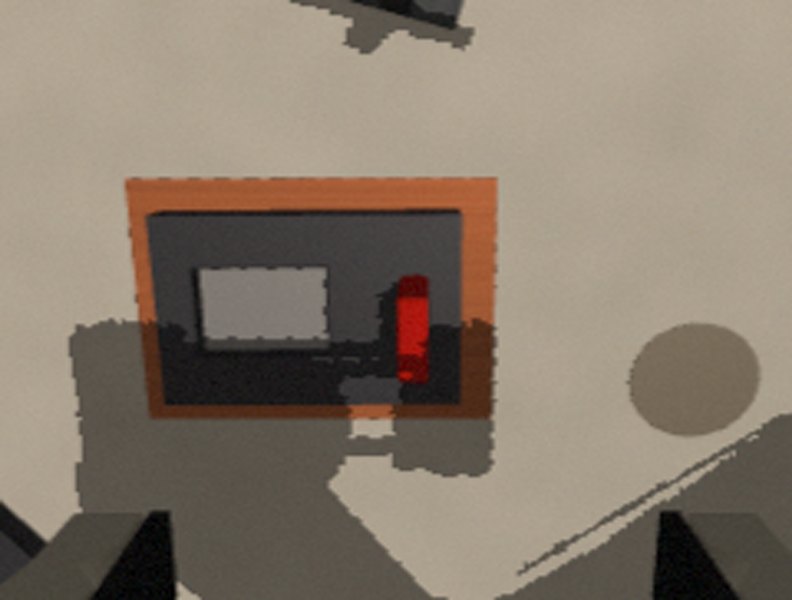

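c6 shows the plate corners at (126,179), (497,178), (490,416) and (151,417), with the mould top at (149,217), (461,214), (460,404) and (166,405).

```bash
python3 - <<'E'
from h import *
f=lambda a:(np.array(a,float)+.5)/[3.3,3]-.5+[200,70]
print('plate',fit(p2w('w3',f([(126,179),(497,178),(490,416),(151,417)]),0),1,1))
print('mould',fit(p2w('w3',f([(149,217),(461,214),(460,404),(166,405)]),.025),1,1))
print('recess',fit(p2w('w3',f([(198,267),(327,266),(328,347),(204,350)]),.025),1,1))
print('tabtop',p2w('w3',f([(413.5,338)]),.08))
E
```

```text
sides mm [160, 119, 159, 119]
plate (array([0.4753, 0.187 ]), np.float64(-170.64), np.float64(99.22))
  sides mm [128, 90, 129, 89]
mould (array([0.4757, 0.1869]), np.float64(-170.41), np.float64(99.32))
  sides mm [54, 38, 53, 39]
recess (array([0.4947, 0.1875]), np.float64(-169.79), np.float64(98.49))
tabtop [[0.43172628 0.17802822 0.08      ]]
```

```bash
python3 -m jog '[[1,-40,0,0,0,-0.012],[1,-45,0,0,0,-0.012],[1,-45,0,0,0,-0.012],[1,-45,0,0,0,-0.012],[2,-45,0,0,0,-0.012],[2,-45,0,0,0,-0.012],[2,-45,0,0,0,-0.012],[2,-45,0,0,0,-0.012],[2,-35,0,0,0,-0.012],[0,-15,0,0,0,0],[0,0,0,0,0,0],[0,0,0,0,0,0]]' 1; python3 - <<'E'
from h import *
print(status.get_state()['eef_pos'],status.get_state()['ee_rot'])
w=grab('wrist','w4'); cv2.imwrite('pics/c7.png',cv2.resize(w[40:290,190:440],None,fx=2.4,fy=2.4,interpolation=cv2.INTER_CUBIC))
E
```

```text
t: 8.05
eef_pos: [0.4349, -0.2433, 0.2143]
ee_rot: [3.134, -0.018, -3.093]
force: [-0.0, -0.0, -0.2]
width: 0.0874
[ 0.43486925 -0.24325896  0.21433319] [ 3.13365184 -0.01817209 -3.09284386]
```

View pics/c7.png

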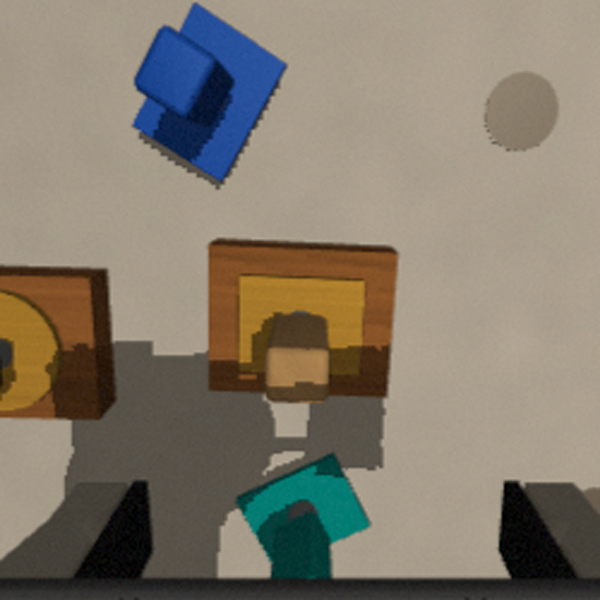

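c7 shows the pale grip's top at (267–327, 348–401), centred on its rectangular flange with corners (240,274) and (364,280). Its block corners are (210,243), (397,250), (388,395) and (209,388).

```bash
python3 - <<'E'
from h import *
f=lambda a:(np.array(a,float)+.5)/2.4-.5+[190,40]
print('grip',fit(p2w('w4',f([(267,348),(326,348),(327,401),(268,401)]),.135),1,1))
X=p2w('w4',f([(240,276),(364,280),(238,375)]),.043)[:,:2];print('flange',(X[1]+X[2])/2, np.linalg.norm(X[1]-X[0]),np.degrees(np.arctan2(*(X[0]-X[1])[::-1])))
print('block',fit(p2w('w4',f([(210,243),(397,250),(388,395),(209,388)]),.035),1,1))
E
```

```text
sides mm [24, 23, 24, 22]
grip (array([ 0.4438, -0.2467]), np.float64(-177.54), np.float64(93.11))
flange [ 0.44405467 -0.24505272] 0.06453701136478358 0.7717348204147053
  sides mm [98, 80, 100, 80]
block (array([ 0.4434, -0.2472]), np.float64(-179.69), np.float64(90.24))
```

```bash
python3 -m jog '[[6,-1,-10,-0.004,-0.009,-0.015],[5,-1,-20,-0.003,-0.009,-0.016],[0,0,-20,0,0,0],[0,0,0,0,0,0],[0,0,0,0,0,0]]' 1
```

```text
t: 8.6
eef_pos: [0.4468, -0.2402, 0.163]
ee_rot: [3.141, 0.001, -3.118]
force: [0.1, 0.4, 0.3]
width: 0.0877
```

```bash
python3 -m jog '[[0,-5,-5,0,0,-0.006],[0,0,-20,0,0,0],[0,0,-25,0,0,0],[0,0,-22,0,0,0],[0,0,-5,0,0,0],[0,0,0,0,0,0],[0,0,0,0,0,0]]' 1
```

```text
t: 9.3
eef_pos: [0.4517, -0.2463, 0.0902]
ee_rot: [-3.138, 0.011, -3.121]
force: [-0.5, -0.1, 0.4]
width: 0.0877
```

```bash
python3 -m jog '[[-5,1,-4,0.004,0.011,-0.002],[0,0,0,0,0,0],[0,0,0,0,0,0]]' 1; python3 - <<'E'
from h import *
s=status.get_state();print(s['eef_pos'],s['ee_rot'])
E
```

```text
t: 9.6
eef_pos: [0.4481, -0.2457, 0.0886]
ee_rot: [3.141, 0.004, -3.123]
force: [-0.4, 0.6, -0.3]
width: 0.0879
[ 0.44807212 -0.24565033  0.08857844] [ 3.14113769  0.00368348 -3.12275268]
```

```bash
python3 -m jog '[[-1,0,-4,0,0.004,0],[0,0,0,0,0,0],[0,0,0,0,0,0],[0,0,0,0,0,0],[0,0,0,0,0,0],[0,0,0,0,0,0],[0,0,0,0,0,0],[0,0,0,0,0,0],[0,0,0,0,0,0],[0,0,0,0,0,0],[0,0,0,0,0,0]]' 0 35
```

```text
t: 10.7
eef_pos: [0.447, -0.2457, 0.0848]
ee_rot: [3.141, -0.0, -3.123]
force: [-1.4, 0.3, 0.0]
width: 0.0256
```

```bash
python3 -m jog '[[0,0,8,0,0,0],[0,0,12,0,0,0],[0,0,12,0,0,0],[0,0,25,0,0,0],[0,0,30,0,0,0],[0,0,30,0,0,0],[0,0,30,0,0,0],[0,0,10,0,0,0],[0,0,0,0,0,0]]'
```

```text
t: 11.6
eef_pos: [0.4439, -0.2446, 0.2521]
ee_rot: [3.14, -0.001, -3.123]
force: [1.4, -0.2, -4.0]
width: 0.0259
```

```bash
python3 -m jog '[[4,25,0,0,0,0.012],[6,40,0,0,0,0.012],[6,40,0,0,0,0.012],[6,40,0,0,0,0.012],[6,45,0,0,0,0.014],[6,45,0,0,0,0.014],[6,45,0,0,0,0.014],[6,45,0,0,0,0.014],[6,40,0,0,0,0.014],[4,30,0,0,0,0.014],[0,15,0,0,0,0],[0,0,0,0,0,0]]'
```

```text
t: 12.8
eef_pos: [0.4893, 0.1807, 0.2338]
ee_rot: [3.141, -0.025, -2.992]
force: [-0.6, 0.2, -2.6]
width: 0.0256
```

```bash
python3 -m jog '[[0,0,0,0,0,0],[0,0,0,0,0,0]]'
```

```text
t: 13.0
eef_pos: [0.488, 0.1795, 0.2319]
ee_rot: [-3.14, -0.028, -2.992]
force: [-0.1, 0.0, -3.1]
width: 0.026
```

```bash
python3 -m jog '[[5,6,-10,0.002,-0.014,0.008],[4,6,-20,0.002,-0.014,0.007],[0,0,-25,0,0,0],[0,0,-20,0,0,0],[0,0,0,0,0,0],[0,0,0,0,0,0]]'
```

```text
t: 13.6
eef_pos: [0.4977, 0.185, 0.1563]
ee_rot: [-3.141, 0.003, -2.985]
force: [-0.1, -0.9, -2.7]
width: 0.0256
```

```bash
python3 -m jog '[[0,4,-8,0,0,0.004],[0,2,-12,0,-0.003,0.004],[0,0,-12,0,0,0],[0,0,-8,0,0,0],[0,0,-4,0,0,0],[0,0,0,0,0,0],[0,0,0,0,0,0]]'; python3 - <<'E'
from h import *
s=status.get_state();print(s['eef_pos'],s['ee_rot'])
grab('wrist','w5');grab('scene','s5');grab('side','d5')
w=cv2.imread('pics/w5.png');s=cv2.imread('pics/s5.png');d=cv2.imread('pics/d5.png')
r=lambda a,k:cv2.resize(a,k,interpolation=cv2.INTER_CUBIC)
print(w2p('d5',[[.49,.19,.03]]),w2p('s5',[[.49,.19,.03]]),w2p('w5',[[.49,.19,.03]]))
p=w2p('d5',[[.48,.19,.04]])[0].astype(int); q=w2p('s5',[[.48,.19,.04]])[0].astype(int); np.save('pics/pq',np.r_[p,q])
c=lambda a,p:r(a[p[1]-50:p[1]+50,p[0]-67:p[0]+67],(400,300))
top=np.hstack([c(d,p),c(s,q)])
cv2.imwrite('pics/c8.png',np.vstack([top,r(w[110:260,125:525],(800,300))]))
E
```

```text
t: 14.3
eef_pos: [0.5004, 0.192, 0.1139]
ee_rot: [3.14, 0.013, -2.977]
force: [-0.3, 0.3, -2.5]
width: 0.0258
[0.50035183 0.19199735 0.11388026] [ 3.14016294  0.01262421 -2.9774518 ]
[[262.2044699  196.98960231]] [[379.79531169 201.68223967]] [[335.50078835 198.3584006 ]]
```

View pics/c8.png

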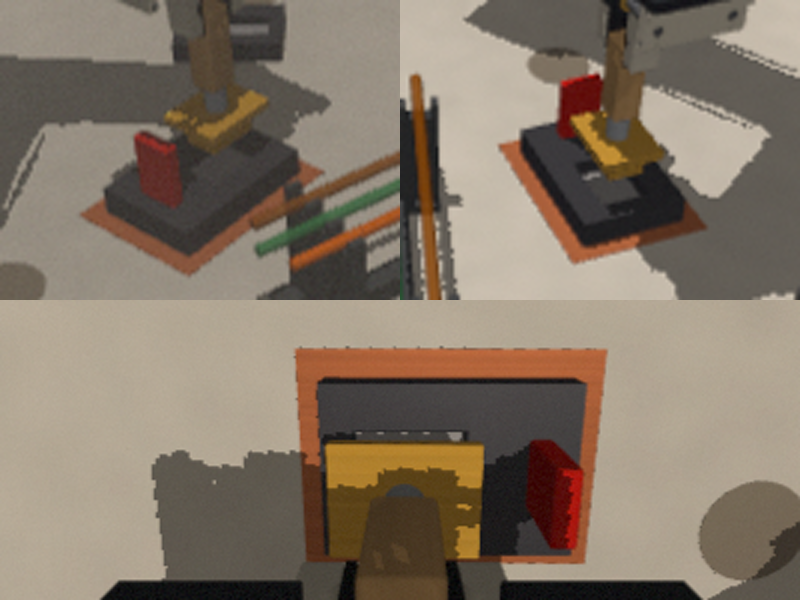

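c8 shows the plunger held upright over the mould with its nose clear. The flange's top edge runs from (327,445) to (484,444), and the mould's top edge from (319,383) to (587,383). The plate is evenly exposed around the mould.

```bash
python3 - <<'E'
from h import *
f=lambda a:(np.array(a,float)+.5)/2-.5+[125,110]
zn=.1139-.070
def e(n,px,z,L,o=0):
    X=p2w('w5',f(px),z); d=X[0]-X[1]; y=np.arctan2(d[1],d[0]); u=np.array([np.cos(y),np.sin(y)]); v=np.array([-u[1],u[0]])
    print(n,np.linalg.norm(d).round(4),np.degrees(y).round(2),(X.mean(0)[:2]+L*v+o*u).round(4))
e('plate',[(296,349),(606,350)],0,.06); e('mould->recess',[(319,384),(587,383)],.025,.045,.02)
e('flange',[(327,445),(484,444)],zn+.028,.026)
print('recess back',p2w('w5',f([(357,432),(468,432)]),.025))
print('flange 4',fit(p2w('w5',f([(327,445),(484,444),(479,557),(330,557)]),zn+.028),1,1))
E
```

```text
plate 0.1883 9.62 [0.4414 0.3626]
mould->recess 0.1527 10.14 [0.4626 0.3573]
flange 0.0777 10.43 [0.4723 0.3407]
recess back [[0.49984519 0.35209211 0.025     ]
 [0.43552507 0.34079476 0.025     ]]
  sides mm [78, 73, 79, 73]
flange 4 (array([0.4712, 0.3513]), np.float64(-169.69), np.float64(99.13))
```

```bash
python3 - <<'E'
from h import *
f=lambda a:(np.array(a,float)-[0,300]+.5)/2-.5+[125,110]
zn=.1139-.070
def e(n,px,z,L,o=0):
    X=p2w('w5',f(px),z); d=X[0]-X[1]; y=np.arctan2(d[1],d[0]); u=np.array([np.cos(y),np.sin(y)]); v=np.array([-u[1],u[0]])
    print(n,np.linalg.norm(d).round(4),np.degrees(y).round(2),(X.mean(0)[:2]+L*v+o*u).round(4))
e('plate->recess',[(296,349),(606,350)],0,.06,.02); e('mould->recess',[(319,384),(587,383)],.025,.045,.02)
e('flange',[(327,445),(484,444)],zn+.028,.026)
print('recess back',p2w('w5',f([(357,432),(468,432)]),.025))
print('flange 4',fit(p2w('w5',f([(327,445),(484,444),(479,557),(330,557)]),zn+.028),1,1))
# scene: recess corners and flange from crop right-top
p=np.load('pics/pq.npy')[2:]; g=lambda a:(np.array(a,float)-[400,0]+.5)/[400/134,3]-.5+[p[0]-67,p[1]-50]
print('scene flange',fit(p2w('s5',g([(570,122),(625,112),(665,157),(609,174)]),zn+.028),1,1))
print('scene mould',fit(p2w('s5',g([(521,132),(607,108),(684,200),(583,228)]),.025),1,1))
E
```

```text
plate->recess 0.1596 9.27 [0.495 0.191]
mould->recess 0.129 9.7 [0.4952 0.1903]
flange 0.0653 9.93 [0.4977 0.1905]
recess back [[0.5251801  0.17376307 0.025     ]
 [0.47103906 0.16466243 0.025     ]]
  sides mm [65, 51, 66, 51]
flange 4 (array([0.4982, 0.1901]), np.float64(-170.19), np.float64(99.05))
  sides mm [48, 63, 50, 70]
scene flange (array([0.5066, 0.1903]), np.float64(11.14), np.float64(99.26))
  sides mm [85, 133, 91, 130]
scene mould (array([0.4787, 0.1862]), np.float64(9.93), np.float64(101.67))
```

```bash
python3 -m jog '[[-3,0,-4,-0.001,0.012,-0.003],[0,0,-4,0,0,0],[0,0,0,0,0,0],[0,0,0,0,0,0],[0,0,0,0,0,0]]'; python3 - <<'E'
from h import *
s=status.get_state();print(s['eef_pos'],s['ee_rot'])
E
```

```text
t: 14.95
eef_pos: [0.4974, 0.1923, 0.1059]
ee_rot: [3.138, 0.001, -2.981]
force: [0.1, -0.4, -3.2]
width: 0.0256
[0.49740842 0.19230837 0.1058994 ] [ 3.13828256e+00  7.13172677e-04 -2.98072533e+00]
```

```bash
python3 - <<'E'
from h import *
grab('wrist','w6');grab('scene','s6');grab('side','d6')
w=cv2.imread('pics/w6.png');s=cv2.imread('pics/s6.png');d=cv2.imread('pics/d6.png')
r=lambda a,k:cv2.resize(a,k,interpolation=cv2.INTER_CUBIC)
print(np.load('pics/pq.npy'))
p=np.load('pics/pq.npy')[:2];q=np.load('pics/pq.npy')[2:]
c=lambda a,p:r(a[p[1]-50:p[1]+40,p[0]-45:p[0]+55],(333,300))
cv2.imwrite('pics/c9.png',np.hstack([r(w[130:250,265:425],(466,350)),np.vstack([c(s,q),c(d,p)])[:350] if 0 else r(s[q[1]-65:q[1]+40,q[0]-45:q[0]+50],(317,350))]))
E
```

```text
[258 195 378 196]
```

View pics/c9.png

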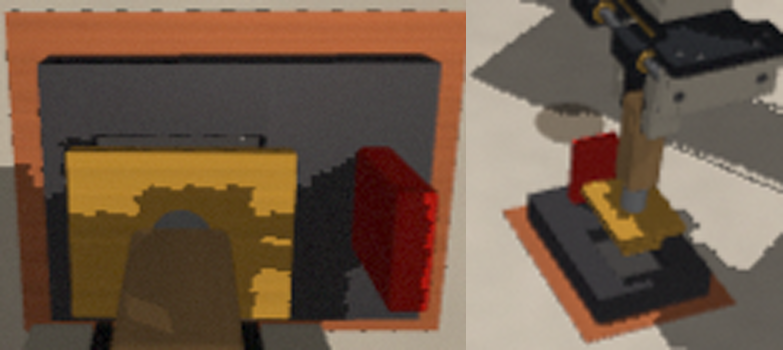

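c9 shows the flange top at (68,151), (297,153), (291,318) and (72,316). The mould's top edge is (42,64)–(440,66) and the recess's back edge is (62,136)–(265,135). Nothing touches the plunger.

```bash
python3 - <<'E'
from h import *
f=lambda a:(np.array(a,float)+.5)/[2.9125,2.9167]-.5+[265,130]
zn=.1059-.070
def e(n,px,z,L,o=0):
    X=p2w('w6',f(px),z); d=X[0]-X[1]; y=np.arctan2(d[1],d[0]); u=np.array([np.cos(y),np.sin(y)]); v=np.array([-u[1],u[0]])
    print(n,np.linalg.norm(d).round(4),np.degrees(y).round(2),(X.mean(0)[:2]+L*v+o*u).round(4))
e('plate->recess',[(6,12),(466,13)],0,.06,.02)
e('mould->recess',[(42,64),(440,66)],.025,.045,.02); e('recess',[(62,136),(265,135)],.025,.021)
print('flange',fit(p2w('w6',f([(68,151),(297,153),(291,318),(72,316)]),zn+.028),1,1))
q=np.load('pics/pq.npy')[2:]; g=lambda a:(np.array(a,float)-[466,0]+.5)/[317/95,350/105]-.5+[q[0]-45,q[1]-65]
print('scene flange',fit(p2w('s6',g([(584,186),(646,172),(687,224),(632,247)]),zn+.028),1,1))
print('scene mould',fit(p2w('s6',g([(529,195),(624,170),(709,267),(602,303)]),.025),1,1))
E
```

```text
plate->recess 0.1586 9.09 [0.4958 0.191 ]
mould->recess 0.1282 8.92 [0.4958 0.1905]
recess 0.067 9.49 [0.5006 0.1905]
  sides mm [65, 51, 67, 51]
flange (array([0.4947, 0.1904]), np.float64(-171.34), np.float64(99.0))
  sides mm [50, 65, 49, 75]
scene flange (array([0.4975, 0.1951]), np.float64(10.12), np.float64(104.48))
  sides mm [83, 128, 90, 132]
scene mould (array([0.4769, 0.1877]), np.float64(10.77), np.float64(103.25))
```

```bash
python3 -m jog '[[0,0,0,0,0,0],[0,0,0,0,0,0]]'; python3 - <<'E'
from h import *
s=status.get_state();print(s['eef_pos'],s['ee_rot'],abs(s['qd']).max())
print(workorder.job_done())
E
```

```text
t: 15.3
eef_pos: [0.4976, 0.1924, 0.1062]
ee_rot: [3.138, 0.001, -2.981]
force: [-0.1, 0.5, -3.1]
width: 0.0257
[0.49755489 0.19241835 0.10617767] [ 3.13805367e+00  1.22560293e-03 -2.98068200e+00] 0.0011549174383045215
the job is handed in; nothing more can be done
None
```

I slid the mould by its tab onto the copper plate and released it. I then lifted the rectangular plunger straight out of its block, carried it over the rods and stopped it above the recess. The job was handed in at 15.3 s.

**Mould:** After release, the wrist camera put it within about 0.5 mm and 0.3° of the plate's centre and direction.

**Plunger:** The wrist camera puts it about 1 mm off the recess centre and within about 0.5° of square. The gripper is within about 0.2° of upright and still. The nose is about 11 mm above the mould, worked out from the grip height. The wrist force is 3.1 N downward, about the plunger's own weight, so nothing suggests contact.

**Disagreement:** The scene camera put the plunger about 1 mm further in x and 4 mm further in y than the recess. Its measured sides were up to 10 mm off the true sizes, so I trusted the wrist view.

**Not checked:** I did not re-measure the rods or the round plunger at the end. In the last view that showed them, the rods looked undisturbed. The carry went over the rods with the nose about 65 mm or more above them.

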